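# Make up two carrom kits

### The arm

A 7-joint arm with a two-finger parallel gripper is mounted at the origin on the work surface. World frame = base frame: x ahead of the robot, y to its left, z up, the work surface at z = 0. Lengths are in m, angles in rad, forces in N, time in s.
With the tool pointing down it reaches from about 0.4 to 0.875 m from the base axis. Payload 4.4 kg.
Tool frame: the origin (TCP) lies between the finger pads; the fingertips stand 11 mm ahead of it and the grasp point (between the pads) lies 8 mm behind it; z points along the fingers, y is the line along which they close (so a half turn about z gives the same grasp; the last joint's range is limited). The gripper opens to 85 mm and grips with 20 to 120 N. Pads are 22 mm wide; open, the fingers measure 114 mm over their backs; the gripper's body (76 mm by 85 mm) begins 54 mm behind the grasp point. The pads swing forward as they close: fully open they stand 13 mm farther back than shut.
Start: joints at [1.249, 0.628, 0.038, 1.517, -0.027, 0.996, -0.02], TCP at [0.164, -0.629, 0.242] pointing down, gripper open.
Joint ranges: [-3.06, 3.06], [-0.37, 2.12], [-1.25, 1.32], [0.18, 2.47], [-1.1, 4.24], [0.23, 1.98], [-2.94, 2.94]. Speed limits (rad/s): [2.57, 2.57, 3.14, 3.14, 3.14, 3.14, 3.14].

### API

Orientations are given as a 3x3 rotation matrix whose columns are the frame's x, y, z axes.
In Python, from workcell import monitor, eyes, workorder gives the robot as it stands.
- The arm moves only by the shell command python3 -m handwheel 'ROWS' [FORCE]. ROWS is JSON, a list that holds one entry, the list of rows, each a list of 7 numbers: the opening, from 0 (shut) to 1 (fully open), then the shift along the tool's x, y, z in cm, then the turn, a rotation vector about the tool's x, y, z in rad. In form: [[[hand, dx, dy, dz, ax, ay, az], ...]]. A call has 1 to 12 rows; each row is the pose to reach, as a shift and turn from the pose commanded when the call began, along the tool's axes at that moment; what a row does not reach only later rows make up. A row lasts 1/10 s, in which the tool goes at most 50 mm and 8.59 degrees, less where a joint would pass 70% of its speed; a pose out of reach is approached as far as the arm can. A call with a gripper value outside its range is refused whole. The fingers move at their own pace and stop on an object; FORCE is the grip in N (left out, the last holds). Time passes only in rows, so rows that repeat a pose let the fingers close. It gives the time, the measured TCP pose, the force, the opening and the grip force at its end, in the units of the state.
- monitor.state(): the state, without advancing time (a new reading comes with each control period).
- eyes.capture(name): name is "scene" or "top"; returns a dict with "color" (420x560x3 uint8, red, green, blue), "z_map" (420x560 float32, m along the optical axis (not along the pixel's ray), 0 where there is no reading), "fov_y" (degrees; the focal length in pixels is half the picture's height over the tangent of half this angle, whatever the lens; pixels are square), "cx", "cy" (the principal point, pixels), "T" (4x4, takes a point from camera to world coordinates). Camera axes: x right, y up, looking along -z (the intrinsics and any distortion apply to the point x, -y, -z); pixel columns grow to the right and rows downward; lengths in m; the calibration is good to about 2 mm. A picture is of the moment at which its call begins.
- workorder.hand_in(): hands the job in; it is judged then, once.
The state is a dict: "time": time; "joint_positions": joint angles; "qvel": joint speeds; "joint_torque": joint torques, N m; "position": TCP position; "orientation": TCP orientation; "wrist_force": force on the tool from outside, world axes, zero at the start; "wrist_torque": the same for the moment, N m; "grip_width": opening from 0.0 (shut) to 1.0 (fully open); "grasp_force": force on a finger pad.
Only numpy, scipy, OpenCV 4.12 (cv2) and the standard library are available. Lean on these libraries where they do the work, as an engineer would, in place of code of your own. Each camera call takes 0.05 s, during which the arm holds its last target. There are 200 camera calls.

### The job

Make up the two carrom kits. Match kit, on the steel tray that carries the slanted wooden rest: centre the striker flat on the round cork pad, and let go of the long coin case on the upper half of the slope, lying lengthwise along it, so that it slides down to rest against the stop at the foot. Practice kit, on the other steel tray: stand the short square coin case in the middle of the square cork pad, squared up with it, and the powder tin upright in the middle of the round cork pad; leave the round coin tube, the bottle and the teacup where they are.

Things in the scene. Friction and masses are not known exactly. Their poses are not given: they have to be found in the camera images.
- long_case: Long white plastic coin case, a closed box lying flat: 84 long (its x) x 36 wide (its y) x 34 high, thin black lid line, about 80 g. Origin: centre of its underside. Starts lying on the table at any yaw.
- short_case: Short white plastic coin case, a closed box 38 x 38 x 34 high with a square footprint, about 50 g. Origin: centre of its underside.
- striker: Black plastic carrom striker, a disc 41 in diameter and 12 thick lying flat, about 20 g. Origin: centre of its underside.
- powder_tin: Metal powder shaker tin standing upright, a cylinder 48 in diameter and 88 tall with a metal top and small black holes in it, about 90 g. Origin: centre of its underside.
- match_tray: Fixed flat steel tray 210 (x) x 230 (y), floor 3 thick, rim 7 high; the slanted rest stands on its +y half. Origin: centre of its underside; x points uphill of the rest, away from the robot (within 0.25 rad). A round cork pad 60 in diameter, centre at x = -30, y = -63, its top 6 above the table, is the striker's place.
- slanted_rest: Fixed wooden slope on the match tray, slippery (friction about 0.2): a case slides down by itself. Deck 186 long (x) x 104 wide (y), 22 degrees from level, low end nearest the robot, top end 88 above the table. Origin: on the deck, mid-width, at the foot stop's inner face; x uphill along the deck, z its normal. Stop 24 high, edge lips 5 high. A case at the stop has its origin at x = 42.
- practice_tray: Fixed flat steel tray 130 (x) x 220 (y), floor 3 thick, rim 7 high. Origin: centre of its underside, on the table. A square cork pad 60 x 60, sides along the tray's, centre at x = 0, y = 55, is the short case's place; a round cork pad 66 in diameter, centre at x = 0, y = -55, is the powder tin's place. Tops of both pads are 6 above the table.
- round_tube: Bystander among the stock: round white plastic coin tube standing upright, 40 in diameter, 56 tall. Origin: centre of its underside. Not to be moved.
- bottle: Bystander: empty green glass screw-top bottle standing beyond the stock, 64 in diameter, 190 tall. Origin: centre of its underside. Not to be moved.
- teacup: Bystander: white ceramic teacup, 76 across and 60 tall, on a 124 wide saucer beyond the stock. Origin: centre of its underside. Not to be moved.
Mind the look-alikes: they are no part of the job. Leave any blue or yellow look-alike of the short_case alone.

How it is judged:
On the way:
1. the long case has been let go on the upper half of the slope, lying on it lengthwise (x of long_case in the frame of slanted_rest between 0.07 and 0.16 m and y of long_case in the frame of slanted_rest between -0.04 and 0.04 m and z of long_case in the frame of slanted_rest between -0.01 and 0.022 m and angle between the x axis of long_case and the x axis of slanted_rest, either way round below 0.5 rad and contact force between the fingers and long_case below 0.3 N), for 0.03 s.
At the end, for the whole second after the job is handed in: Long case flat and lengthwise (0.2 rad) on the slope, within 9 mm of touching the stop; striker, short case (square within 0.25 rad) and tin flat or upright on their pads, within 13 mm of centre along each tray axis; all at rest; tube, bottle and cup within 30 mm of their starts (x of long_case in the frame of slanted_rest between 0.033 and 0.051 m and y of long_case in the frame of slanted_rest between -0.035 and 0.035 m and z of long_case in the frame of slanted_rest between -0.006 and 0.006 m and angle between the x axis of long_case and the x axis of slanted_rest, either way round below 0.2 rad and angle between the z axis of long_case and the z axis of slanted_rest, either way round below 0.12 rad and x of striker in the frame of match_tray between -0.043 and -0.017 m and y of striker in the frame of match_tray between -0.076 and -0.05 m and z of striker in the frame of match_tray between 0.002 and 0.022 m and angle between the z axis of striker and the z axis of match_tray, either way round below 0.12 rad and x of short_case in the frame of practice_tray between -0.013 and 0.013 m and y of short_case in the frame of practice_tray between 0.042 and 0.068 m and z of short_case in the frame of practice_tray between 0.002 and 0.01 m and angle between each of short_case, powder_tin's own z axis and vertical below 0.12 rad and (angle between the x axis of short_case and the x axis of practice_tray, either way round below 0.25 rad or angle between the x axis of short_case and the y axis of practice_tray, either way round below 0.25 rad) and x of powder_tin in the frame of practice_tray between -0.013 and 0.013 m and y of powder_tin in the frame of practice_tray between -0.068 and -0.042 m and z of powder_tin in the frame of practice_tray between 0.002 and 0.01 m and linear speed of each of long_case, striker, short_case, powder_tin below 0.02 m/s and distance of each of round_tube, bottle, teacup from where it was at the start of the episode below 0.03 m).
It fails at once if a bystander (round tube, bottle, teacup) was shifted by more than 30 mm (distance of any of round_tube, bottle, teacup from where it was at the start of the episode above 0.03 m).
It fails at once if the bottle or the teacup was tipped (angle between any of bottle, teacup's own z axis and vertical above 0.4 rad).
It also fails if it takes over 93 s, if anything falls off the work surface, if the arm or the gripper's body presses on something with over 40 N, if the wrist force passes 120 N, or if a joint passes its speed limit or range.

## Working session

There is one attempt and no reset: what is moved stays moved. The work goes in short steps, Python scripts to look and compute and a shell command to move; the robot and the scene stay as the last step left them, time stands still between calls to the robot, and variables do not carry over. Pictures are saved under pics/ and viewed, at most 14 in all, crops included, and the job is handed in when it is done.

```bash
mkdir -p pics; ls; python3 - <<'E'
from workcell import monitor, eyes
import cv2,numpy as np
for n in("scene","top"):
    c=eyes.capture(n); np.savez(f"{n}0.npz",**c)
    cv2.imwrite(f"pics/{n}0.png",c["color"][:,:,::-1])
    print(n,c["fov_y"],c["cx"],c["cy"],c["T"].round(4).tolist(),[k for k in c],(c["z_map"]>0).mean())
s=monitor.state();print(s["time"],s["position"],s["orientation"],s["grip_width"])
E
```

```text
pics
scene 55.161896150087195 276.5206810000509 213.26573352866583 [[0.6074, -0.6226, 0.4934, 1.0304], [0.7943, 0.4663, -0.3895, -0.2947], [0.0124, 0.6285, 0.7777, 0.7109], [0.0, 0.0, 0.0, 1.0]] ['color', 'z_map', 'fov_y', 'cx', 'cy', 'T'] 0.9962074829931973
top 54.844770344541715 280.924848967022 214.41767129634428 [[-0.0257, 0.9873, -0.1571, 0.4682], [-0.9995, -0.0286, -0.0158, 0.0252], [-0.0201, 0.1566, 0.9875, 0.888], [0.0, 0.0, 0.0, 1.0]] ['color', 'z_map', 'fov_y', 'cx', 'cy', 'T'] 0.9959098639455782
0.1 [ 0.16433592 -0.62833044  0.24147092] [[ 9.67475323e-01  2.52964937e-01 -4.90743132e-04]
 [ 2.52965406e-01 -9.67473928e-01  1.64356839e-03]
 [-5.90160106e-05 -1.71425290e-03 -9.99998529e-01]] 0.9974416192469111
```

View pics/top0.png

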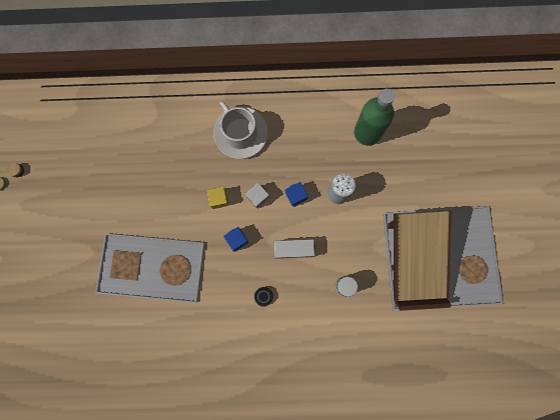

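View pics/scene0.png

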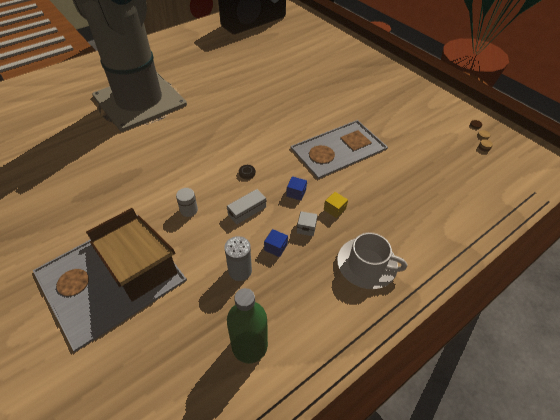

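The top view shows the short white case at (258,195), long case (294,248), striker (263,296), tin (342,187), and tube (347,286). The practice tray is on the left at (151,267), with its square pad at (125,265) and round pad at (175,269). The match tray is on the right at (443,257), with its round pad at (473,269). The scene view agrees.

```bash
cat > h.py <<'E'
import numpy as np,cv2
def load(n): return dict(np.load(n))
def rays(c,uv):
    uv=np.atleast_2d(np.asarray(uv,float)); f=c["color"].shape[0]/2/np.tan(np.radians(float(c["fov_y"]))/2)
    d=np.c_[(uv[:,0]-c["cx"])/f,-(uv[:,1]-c["cy"])/f,-np.ones(len(uv))]
    return c["T"][:3,3],d@c["T"][:3,:3].T
def onplane(c,uv,h):
    o,d=rays(c,uv); return o+d*((h-o[2])/d[:,2])[:,None]
def cloud(c):
    H,W=c["z_map"].shape; v,u=np.mgrid[:H,:W]; o,d=rays(c,np.c_[u.ravel(),v.ravel()])
    return (o+d*c["z_map"].ravel()[:,None]).reshape(H,W,3)
E
python3 - <<'E'
from h import *
for n in("top","scene"):
    c=load(n+"0.npz");P=cloud(c)
    for uv in ([(60,150),(60,350),(280,350),(500,360),(300,150),(480,130),(330,250)] if n=="top" else [(60,200),(220,120),(300,250),(450,250),(400,180)]): print(n,uv,P[uv[1],uv[0]].round(4))
c=load("top0.npz");P=cloud(c);hsv=cv2.cvtColor(c["color"],cv2.COLOR_RGB2HSV)
def rep(name,m,h):
    m=cv2.morphologyEx(m.astype(np.uint8),cv2.MORPH_OPEN,np.ones((2,2)))
    for k in cv2.findContours(m,0,2)[0]:
        if cv2.contourArea(k)<40: continue
        w=onplane(c,k[:,0],h)[:,:2]; r=cv2.minAreaRect((w*1000).astype(np.float32)); mk=np.zeros(m.shape,np.uint8);cv2.drawContours(mk,[k],-1,1,-1)
        print(name,np.round(k[:,0].mean(0)),"rect",np.round(r[0],1),np.round(r[1],1),round(r[2],1),"zmed",np.median(P[mk>0][:,2]).round(4))
S,V,Hh=hsv[:,:,1],hsv[:,:,2],hsv[:,:,0]
roi=np.zeros(S.shape,bool);roi[150:320,80:520]=1
z=P[:,:,2]
rep("white@34",roi&(S<50)&(V>120)&(z>.025)&(z<.042),.034)
rep("tube",roi&(S<60)&(V>100)&(z>.05)&(z<.062),.056)
rep("tin",roi&(z>.08)&(z<.095),.088)
rep("striker",roi&(V<60)&(np.arange(560)[None]<290)&(np.arange(560)[None]>240)&(np.arange(420)[:,None]>275),.012)
rep("cork",roi&(S>90)&(Hh<14)&(z<.02)&(z>.002),.006)
for n,h in (("bottle",.19),): rep(n,(z>.17)&(np.arange(420)[:,None]>80),h)
rep("deck",roi&(z>.03)&(np.arange(560)[None]>385),.06)
E
```

```text
top (60, 150) [0.7742 0.5442 0.0011]
top (60, 350) [ 3.304e-01  5.181e-01 -2.000e-04]
top (280, 350) [0.3204 0.0487 0.0027]
top (500, 360) [ 0.2902 -0.4072  0.0025]
top (300, 150) [ 0.756  -0.0078  0.002 ]
top (480, 130) [ 0.7911 -0.4189 -0.0012]
top (330, 250) [ 0.5273 -0.0653  0.0052]
scene (60, 200) [ 0.2459 -0.316  -0.0013]
scene (220, 120) [ 0.2173  0.1393 -0.0015]
scene (300, 250) [ 0.688   0.0411 -0.0014]
scene (450, 250) [ 0.8804  0.2984 -0.0027]
scene (400, 180) [ 0.6764  0.3691 -0.0021]
white@34 [298. 252.] rect [529.2  12.1] [34.5 83.6] 0.8 zmed 0.0348
white@34 [257. 194.] rect [648.2  88.8] [36.7 37.3] 39.7 zmed 0.0346
tube [347. 288.] rect [448.7 -92.6] [38.3 37.8] 62.1 zmed 0.057
tin [422. 222.] rect [ 574.2 -243. ] [113.6  38.1] 89.5 zmed 0.0845
tin [343. 187.] rect [650.  -89.8] [46.3 49.7] 87.4 zmed 0.0888
striker [264. 298.] rect [431.   78.7] [36.2 37.5] 88.7 zmed 0.013
bottle [387.  99.] rect [ 787.6 -160.5] [28.4 35.5] 61.3 zmed 0.19
deck [419. 306.] rect [ 407.5 -242.8] [ 14.5 103.5] 2.0 zmed 0.0391
deck [421. 268.] rect [ 517.6 -248.1] [124.  160.8] 89.1 zmed 0.0603
```

```bash
python3 - <<'E'
from h import *
c=load("top0.npz")
a=cv2.resize(c["color"][200:320,80:220],None,fx=4,fy=4,interpolation=2);b=cv2.resize(c["color"][200:320,370:510],None,fx=4,fy=4,interpolation=2)
a=a[:,:,::-1];b=b[:,:,::-1]
cv2.imwrite("pics/crop1.png",np.vstack([cv2.resize(np.hstack([a,b]),(800,343)),cv2.resize(cv2.resize(c["color"][165:315,205:365],None,fx=1,fy=1),(274,257),interpolation=2)[:,:,::-1] if 0 else np.zeros((1,800,3),np.uint8)]))
E
python3 - <<'E'
from h import *
for n in("top","scene"):
    c=load(n+"0.npz");P=cloud(c);hsv=cv2.cvtColor(c["color"],cv2.COLOR_RGB2HSV);S,V,H=cv2.split(hsv)[1],cv2.split(hsv)[2],cv2.split(hsv)[0]
    z=P[:,:,2]
    X,Y=P[:,:,0],P[:,:,1]
    def rep(name,m,h,big=1):
        m=cv2.morphologyEx(m.astype(np.uint8),cv2.MORPH_OPEN,np.ones((3,3)))
        m=cv2.morphologyEx(m,cv2.MORPH_CLOSE,np.ones((7,7)))
        for k in cv2.findContours(m,0,2)[0]:
            if cv2.contourArea(k)<150: continue
            w=onplane(c,k[:,0],h)[:,:2]; r=cv2.minAreaRect((w*1000).astype(np.float32))
            print(n,name,np.round(k[:,0].mean(0)),np.round(r[0],1),np.round(r[1],1),round(r[2],1))
    pr=(X>.38)&(X<.62)&(Y>.2)&(Y<.47); mr=(X>.36)&(X<.68)&(Y<-.13)&(Y>-.45)
    rep("cork",(pr|(mr&(Y<-.29)))&(S>75)&(z>.001)&(z<.02)&(V>40),.006)
    steel=lambda r:r&(S<60)
    rep("ptray",pr&((S<60)|((S>75)&(z>.0045)&(Y<.43))),.007)
    rep("mtray",mr&((S<50)|(z>.01)),.007)
    # white tops
    rep("tops",(S<50)&(V>110)&(z>.025)&(z<.042)&(Y>-.1)&(Y<.15)&(X<.7)&(X>.4),.034)
    rep("tin",(z>.082)&(z<.095)&(Y>-.14)&(Y<0)&(X<.7),.088)
    rep("tube",(z>.05)&(z<.062)&(Y>-.14)&(Y<0)&(X<.5)&(X>.4),.056)
    rep("striker",(V<70)&(X>.4)&(X<.47)&(Y>.04)&(Y<.12),.012)
    # deck plane
    m=(X>.46)&(X<.56)&(Y>-.275)&(Y<-.22)&(z>.02)
    A=np.c_[X[m],Y[m],np.ones(m.sum())];s=np.linalg.lstsq(A,z[m],rcond=None)[0];print(n,"plane",s.round(4),"slope",np.degrees(np.arctan(np.hypot(*s[:2]))).round(2),"dir",np.arctan2(s[1],s[0]).round(3),"res",np.std(A@s-z[m]).round(4))
    print("profile", [(round(x,3),np.median(z[(abs(X-x)<.004)&(abs(Y+.245)<.03)]).round(4)) for x in np.arange(.38,.62,.01)])
E
```

```text
top cork [472. 270.] [ 477.7 -367.6] [57.2 58. ] 84.6
top cork [173. 270.] [494.3 273.4] [63.6 62.4] 88.5
top cork [125. 265.] [507.  381.5] [59.8 59.1] 83.0
top ptray [147. 270.] [500.8 327.5] [223.2 131.9] 83.1
top mtray [446. 257.] [ 505.5 -304.2] [211.6 233.9] 2.1
top tops [290. 250.] [531.5  14.1] [34.9 83.6] 0.7
top tops [255. 193.] [650.2  91.1] [36.7 38.3] 39.9
top tin [343. 184.] [653.1 -87.9] [46.3 47.7] 87.4
top tube [346. 286.] [450.5 -90.1] [38.5 35.8] 88.5
top striker [264. 296.] [433.1  79.7] [38.4 37.5] 88.6
top plane [ 0.4023  0.0171 -0.1448] slope 21.93 dir 0.043 res 0.0015
profile [(np.float64(0.38), np.float64(0.0017)), (np.float64(0.39), np.float64(0.001)), (np.float64(0.4), np.float64(0.0385)), (np.float64(0.41), np.float64(0.0386)), (np.float64(0.42), np.float64(0.0207)), (np.float64(0.43), np.float64(0.0246)), (np.float64(0.44), np.float64(0.028)), (np.float64(0.45), np.float64(0.0319)), (np.float64(0.46), np.float64(0.0361)), (np.float64(0.47), np.float64(0.0399)), (np.float64(0.48), np.float64(0.0436)), (np.float64(0.49), np.float64(0.0483)), (np.float64(0.5
[... 466 characters left out ...]
rk [ 72. 283.] [ 479.9 -368.3] [59.9 57.8] 53.0
scene cork [321. 154.] [498.1 268.7] [64.9 63.5] 53.4
scene cork [358. 139.] [509.4 379.3] [60.8 60.5] 82.1
scene ptray [337. 149.] [504.4 323.3] [220.3 131.6] 83.0
scene mtray [ 98. 281.] [ 495.2 -297.9] [236.9 244.3] 2.3
scene tops [306. 220.] [652.4  87.7] [36.3 35.2] 40.3
scene tops [246. 202.] [534.2  10.5] [33.6 79.7] 0.9
scene tin [237. 247.] [655.7 -91.2] [45.4 47. ] 53.1
scene tube [185. 195.] [453.4 -94.5] [37.9 37.7] 53.2
scene striker [247. 172.] [440.2  75.4] [36.7 48.1] 54.6
scene plane [ 0.405   0.0131 -0.1502] slope 22.06 dir 0.032 res 0.0007
  return _methods._mean(a, axis=axis, dtype=dtype,
  ret = ret.dtype.type(ret / rcount)
```

View pics/crop1.png

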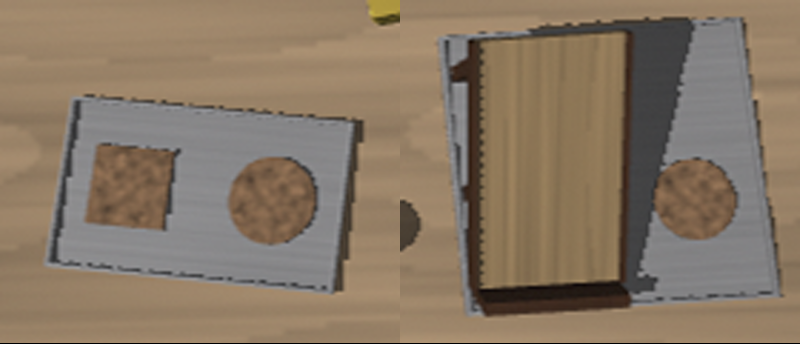

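```bash
cat > go.py <<'E'
# usage: go.py x y z(mm) yawdeg pitchdeg ...  -> cm shift + rotvec from the present pose
import sys,numpy as np
from scipy.spatial.transform import Rotation as Ro
from workcell import monitor
s=monitor.state();p=np.array(s["position"]);R=np.array(s["orientation"])
print("t",round(s["time"],2),"p",(p*1000).round(1),"xaxis yaw",np.degrees(np.arctan2(R[1,0],R[0,0])).round(1),"grip",round(s["grip_width"],3),"F",round(s["grasp_force"],1),"wf",np.round(s["wrist_force"],1),"q6,7",np.round(s["joint_positions"][5:],2))
v=list(map(float,sys.argv[1:]))
for i in range(0,len(v),5):
    x,y,z,yw,pt=v[i:i+5]; yw,pt=np.radians([yw,pt])
    X=np.array([np.cos(pt)*np.cos(yw),np.cos(pt)*np.sin(yw),np.sin(pt)]);Z=np.array([np.sin(pt)*np.cos(yw),np.sin(pt)*np.sin(yw),-np.cos(pt)])
    D=np.c_[X,np.cross(Z,X),Z]; d=R.T@(np.array([x,y,z])/1000-p); r=Ro.from_matrix(R.T@D).as_rotvec()
    print("cm",(d*100).round(2),"rv",r.round(3),"rows>=",max(np.linalg.norm(d)/.05,np.degrees(np.linalg.norm(r))/8.59).round(1))
E
python3 go.py 532 12 150 90.8 0  532 12 17 90.8 0
python3 - <<'E'
from h import *
for n in("top","scene"):
    c=load(n+"0.npz");P=cloud(c).reshape(-1,3)
    for x in(.45,.5,.55):
        q=P[(abs(P[:,0]-x)<.006)&(P[:,1]<-.15)&(P[:,1]>-.32)]; h=q[abs(q[:,2]-(.4035*x-.1495))<.012]
        print(n,x,h[:,1].min().round(4),h[:,1].max().round(4))
E
```

```text
t 0.1 p [ 164.3 -628.3  241.5] xaxis yaw 14.7 grip 0.997 F 0.0 wf [ 0.  -0.5 -0.5] q6,7 [ 1.   -0.02]
cm [ 51.77 -52.63   9.23] rv [-1.000e-03 -1.000e-03 -1.329e+00] rows>= 14.9
cm [ 51.77 -52.61  22.53] rv [-1.000e-03 -1.000e-03 -1.329e+00] rows>= 15.4
top 0.45 -0.3023 -0.1901
top 0.5 -0.3018 -0.1882
top 0.55 -0.2995 -0.1866
scene 0.45 -0.3049 -0.193
scene 0.5 -0.3033 -0.1919
scene 0.55 -0.3014 -0.1892
```

```bash
python3 -m handwheel '[[[0.8,51.77,-52.6,9.2,0,0,-1.329],[0.8,51.77,-52.6,9.2,0,0,-1.329],[0.8,51.77,-52.6,9.2,0,0,-1.329],[0.8,51.77,-52.6,9.2,0,0,-1.329],[0.8,51.77,-52.6,9.2,0,0,-1.329],[0.8,51.77,-52.6,9.2,0,0,-1.329],[0.8,51.77,-52.6,9.2,0,0,-1.329],[0.8,51.77,-52.6,9.2,0,0,-1.329],[0.8,51.77,-52.6,9.2,0,0,-1.329],[0.8,51.77,-52.6,9.2,0,0,-1.329],[0.8,51.77,-52.6,9.2,0,0,-1.329],[0.8,51.77,-52.6,9.2,0,0,-1.329]]]'; python3 go.py 532 12 150 90.8 0  532 12 17 90.8 0
```

```text
time: 1.3
position: [0.4617, -0.111, 0.1677]
orientation: [[-0.014, 1.0, -0.0], [1.0, 0.014, -0.0], [-0.0, -0.0, -1.0]]
wrist_force: [0.6, -1.4, -0.1]
grip_width: 0.8
grasp_force: 0.0
t 1.3 p [ 461.7 -111.   167.7] xaxis yaw 90.8 grip 0.8 F 0.0 wf [ 0.6 -1.4 -0.1] q6,7 [ 0.6  -0.08]
cm [12.2   7.19  1.77] rv [-0.  0. -0.] rows>= 2.9
cm [12.2   7.19 15.07] rv [-0.  0. -0.] rows>= 4.1
```

```bash
python3 -m handwheel '[[[0.8,12.2,7.2,1.8,0,0,0],[0.8,12.2,7.2,1.8,0,0,0],[0.8,12.2,7.2,1.8,0,0,0],[0.8,12.2,7.2,1.8,0,0,0],[0.8,12.2,7.2,7.0,0,0,0],[0.8,12.2,7.2,7.0,0,0,0],[0.8,12.2,7.2,7.0,0,0,0]]]'>/dev/null; python3 go.py 532 12 17 90.8 0
```

```text
t 2.0 p [530.    9.7  97.4] xaxis yaw 90.8 grip 0.8 F 0.0 wf [-0.1 -0.6  1.2] q6,7 [ 0.53 -0.34]
cm [0.23 0.23 8.04] rv [-0.004  0.001 -0.   ] rows>= 1.6
```

```bash
python3 -m handwheel '[[[0.8,0.2,0.2,4.5,0,0,0],[0.8,0.2,0.2,8.0,0,0,0],[0.8,0.2,0.2,8.0,0,0,0],[0.8,0.2,0.2,8.0,0,0,0],[0.2,0.2,0.2,8.0,0,0,0],[0.2,0.2,0.2,8.0,0,0,0],[0.2,0.2,0.2,8.0,0,0,0],[0.2,0.2,0.2,8.0,0,0,0],[0.2,0.2,0.2,8.0,0,0,0]]]' 40; python3 go.py 532 12 250 90.8 0
```

```text
time: 2.9
position: [0.5349, 0.0122, 0.0204]
orientation: [[-0.014, 1.0, 0.004], [1.0, 0.014, -0.0], [-0.0, 0.004, -1.0]]
wrist_force: [-0.2, -0.1, 8.3]
grip_width: 0.414
grasp_force: 40.4
t 2.9 p [534.9  12.2  20.4] xaxis yaw 90.8 grip 0.414 F 40.4 wf [-0.2 -0.1  8.3] q6,7 [ 0.36 -0.39]
cm [-2.000e-02 -2.100e-01 -2.296e+01] rv [ 0.004  0.    -0.   ] rows>= 4.6
```

```bash
python3 -m handwheel '[[[0.2,0,0,-5,0,0,0],[0.2,0,0,-10,0,0,0],[0.2,0,0,-15,0,0,0],[0.2,0,0,-20,0,0,0],[0.2,0,0,-20,0,0,0]]]' 40; python3 go.py 495 -240 230 2.1 0 503.5 -246 142 2.1 22 526 -245 86 2.1 22
python3 - <<'E'
from workcell import monitor
print(monitor.state()["joint_positions"])
E
```

```text
time: 3.4
position: [0.5378, 0.0129, 0.2259]
orientation: [[-0.014, 1.0, 0.015], [1.0, 0.014, 0.001], [0.0, 0.015, -1.0]]
wrist_force: [1.0, -0.7, -0.4]
grip_width: 0.412
grasp_force: 40.8
t 3.4 p [537.8  12.9 225.9] xaxis yaw 90.8 grip 0.412 F 40.8 wf [ 1.  -0.7 -0.4] q6,7 [ 0.81 -0.28]
cm [-25.23  -4.62  -0.49] rv [ 0.011 -0.012  1.548] rows>= 10.3
cm [-25.85  -3.91   8.32] rv [-0.285  0.292  1.529] rows>= 10.6
cm [-25.78  -1.74  13.96] rv [-0.285  0.292  1.529] rows>= 10.6
[ 0.14677354  0.49714959 -0.32669697  1.85674621  0.21557846  0.80682131
 -0.27711373]
```

```bash
python3 -m handwheel '[[[0.2,-25.2,-4.6,-0.5,0,0,1.548],[0.2,-25.2,-4.6,-0.5,0,0,1.548],[0.2,-25.2,-4.6,-0.5,0,0,1.548],[0.2,-25.2,-4.6,-0.5,0,0,1.548],[0.2,-25.2,-4.6,-0.5,0,0,1.548],[0.2,-25.2,-4.6,-0.5,0,0,1.548],[0.2,-25.2,-4.6,-0.5,0,0,1.548],[0.2,-25.2,-4.6,-0.5,0,0,1.548],[0.2,-25.2,-4.6,-0.5,0,0,1.548],[0.2,-25.2,-4.6,-0.5,0,0,1.548],[0.2,-25.2,-4.6,-0.5,0,0,1.548],[0.2,-25.2,-4.6,-0.5,0,0,1.548]]]' 40 >/dev/null; python3 go.py  498 -247 156 2.1 22
```

```text
t 4.6 p [ 490.7 -239.9  223.4] xaxis yaw 2.1 grip 0.41 F 40.7 wf [-0.2 -0.8 -0.4] q6,7 [ 0.81 -1.05]
cm [0.7  0.73 6.74] rv [-0.     0.384  0.   ] rows>= 2.6
```

```bash
python3 -m handwheel '[[[0.2,0.7,0.7,3,0,0.15,0],[0.2,0.7,0.7,5,0,0.3,0],[0.2,0.7,0.7,6.7,0,0.384,0],[0.2,0.7,0.7,6.7,0,0.384,0],[0.2,0.7,0.7,6.7,0,0.384,0],[0.2,0.7,0.7,6.7,0,0.384,0],[0.2,0.7,0.7,6.7,0,0.384,0]]]' 40; python3 go.py  526 -245 86 2.1 22
python3 - <<'E'
from workcell import eyes
import cv2,numpy as np
c=eyes.capture("scene");np.savez("s1.npz",**c);cv2.imwrite("pics/s1.png",cv2.resize(c["color"][120:360,10:290,::-1],None,fx=2.5,fy=2.5))
E
```

```text
time: 5.3
position: [0.4962, -0.2469, 0.1553]
orientation: [[0.928, 0.038, 0.372], [0.035, -0.999, 0.014], [0.372, -0.0, -0.928]]
wrist_force: [0.7, 0.8, 0.5]
grip_width: 0.414
grasp_force: 41.0
t 5.3 p [ 496.2 -246.9  155.3] xaxis yaw 2.2 grip 0.414 F 41.0 wf [0.7 0.8 0.5] q6,7 [0.23 0.05]
cm [ 0.2  -0.07  7.55] rv [-0.001  0.003  0.001] rows>= 1.5
```

View pics/s1.png

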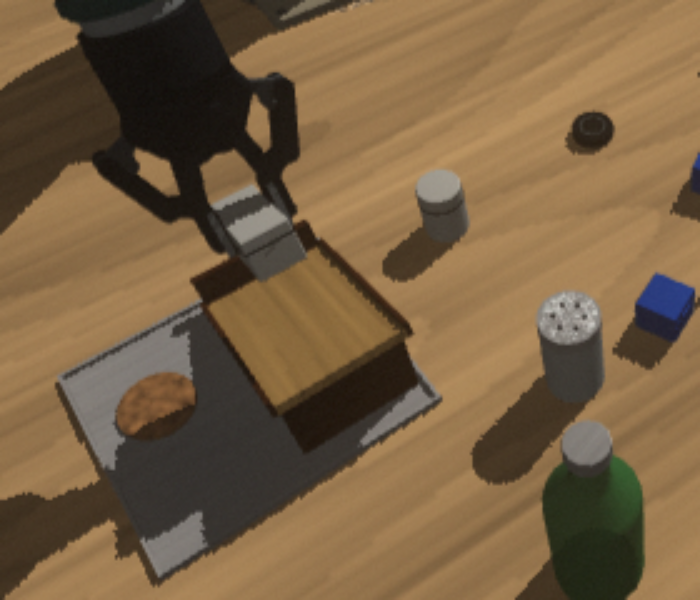

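The case is held level with the slope and centred over the deck. Joint 6 is near its limit, so I go down in part and check.

```bash
python3 -m handwheel '[[[0.2,0.2,-0.1,2,0,0,0],[0.2,0.2,-0.1,4,0,0,0],[0.2,0.2,-0.1,4,0,0,0],[0.2,0.2,-0.1,4,0,0,0]]]' 40; python3 go.py  526 -245 86 2.1 22
python3 - <<'E'
from workcell import monitor
print(monitor.state()["joint_positions"])
E
```

```text
time: 5.75
position: [0.5202, -0.2503, 0.13]
orientation: [[0.932, 0.04, 0.359], [0.033, -0.999, 0.025], [0.36, -0.011, -0.933]]
wrist_force: [-0.2, 0.3, -0.7]
grip_width: 0.408
grasp_force: 41.0
t 5.75 p [ 520.2 -250.3  130. ] xaxis yaw 2.0 grip 0.408 F 41.0 wf [-0.2  0.3 -0.7] q6,7 [0.23 0.04]
cm [-1.02 -0.46  4.33] rv [-0.012  0.016 -0.001] rows>= 0.9
[ 0.50913081  0.60739598  0.01181063  2.1153557  -1.09853386  0.23351617
  0.03951591]
```

```bash
python3 go.py 542 -245 125 2.1 19  542 -245 97 2.1 18
```

```text
t 5.75 p [ 520.2 -250.3  130. ] xaxis yaw 2.0 grip 0.408 F 41.0 wf [-0.2  0.3 -0.7] q6,7 [0.23 0.04]
cm [ 1.87 -0.44  1.27] rv [-0.012 -0.037 -0.001] rows>= 0.5
cm [ 0.86 -0.4   3.88] rv [-0.012 -0.054 -0.001] rows>= 0.8
```

```bash
python3 -m handwheel '[[[0.2,1.9,-0.4,1.3,0,-0.037,0],[0.2,1.9,-0.4,1.3,0,-0.037,0],[0.2,1.9,-0.4,1.3,0,-0.037,0],[0.2,1.9,-0.4,1.3,0,-0.037,0],[0.2,1.9,-0.4,1.3,0,-0.037,0]]]' 40|head -3; python3 go.py  542 -245 97 2.1 18
python3 - <<'E'
from workcell import monitor
print(monitor.state()["joint_positions"])
E
```

```text
time: 6.25
position: [0.5411, -0.2462, 0.1247]
orientation: [[0.945, 0.039, 0.324], [0.033, -0.999, 0.023], [0.325, -0.011, -0.946]]
t 6.25 p [ 541.1 -246.2  124.7] xaxis yaw 2.0 grip 0.413 F 40.9 wf [-0.6 -1.  -0. ] q6,7 [ 0.31 -0.1 ]
cm [-0.81 -0.08  2.66] rv [-0.011 -0.016 -0.001] rows>= 0.6
[ 0.37094077  0.63804391  0.15610909  2.0522278  -1.01369865  0.31302175
 -0.09741326]
```

```bash
python3 -m handwheel '[[[0.2,-0.4,-0.1,1.3,-0.011,-0.01,0],[0.2,-0.8,-0.1,2.7,-0.011,-0.016,0],[0.2,-0.8,-0.1,2.7,-0.011,-0.016,0],[0.2,-0.8,-0.1,2.7,-0.011,-0.016,0],[0.2,-0.8,-0.1,2.7,-0.011,-0.016,0]]]' 40; python3 go.py  542 -245 97 2.1 18
python3 - <<'E'
from workcell import eyes
import cv2,numpy as np
c=eyes.capture("scene");np.savez("s2.npz",**c);cv2.imwrite("pics/s2.png",cv2.resize(c["color"][150:310,30:230,::-1],None,fx=3.5,fy=3.5))
E
```

```text
time: 6.75
position: [0.543, -0.2451, 0.097]
orientation: [[0.95, 0.036, 0.31], [0.035, -0.999, 0.011], [0.31, 0.0, -0.951]]
wrist_force: [0.0, 0.6, -1.2]
grip_width: 0.416
grasp_force: 41.0
t 6.75 p [ 543.  -245.1   97. ] xaxis yaw 2.1 grip 0.416 F 41.0 wf [ 0.   0.6 -1.2] q6,7 [ 0.25 -0.05]
cm [-0.1  -0.01 -0.04] rv [ 0.001 -0.001 -0.   ] rows>= 0.0
```

View pics/s2.png

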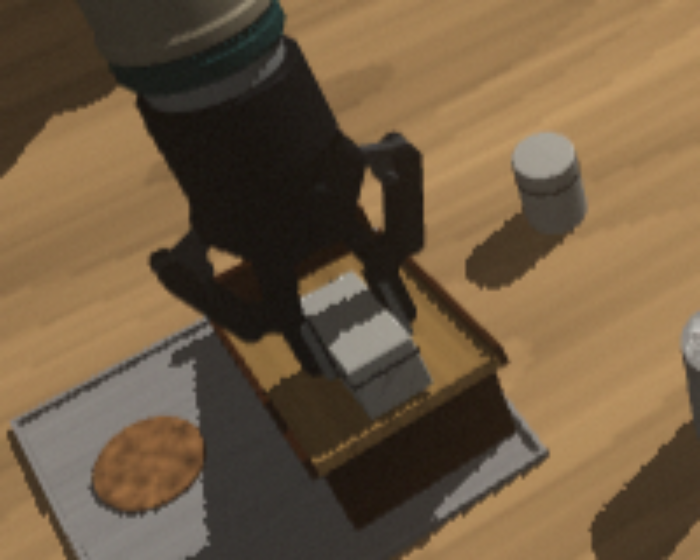

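The case hovers 3–5 mm over the upper end of the deck, lengthwise. I lower it slightly and release.

```bash
python3 -m handwheel '[[[0.2,-0.2,0,0.3,0,0,0],[0.2,-0.2,0,0.3,0,0,0],[0.65,-0.2,0,0.3,0,0,0],[0.65,-0.2,0,0.3,0,0,0],[0.65,-0.2,0,0.3,0,0,0],[0.65,-0.2,0,0.3,0,0,0],[0.65,-0.2,0,0.3,0,0,0],[0.65,-0.2,0,0.3,0,0,0],[0.65,-0.2,0,-3,0,0,0],[0.65,-0.2,0,-7,0,0,0],[0.65,-0.2,0,-10,0,0,0],[0.65,-0.2,0,-10,0,0,0]]]' 40; python3 go.py 434 78 150 90 0
python3 - <<'E'
from workcell import eyes
import cv2,numpy as np
c=eyes.capture("scene");np.savez("s3.npz",**c);cv2.imwrite("pics/s3.png",cv2.resize(c["color"][150:310,30:230,::-1],None,fx=3,fy=3))
E
```

```text
time: 8.0
position: [0.511, -0.2472, 0.1945]
orientation: [[0.949, 0.036, 0.314], [0.036, -0.999, 0.008], [0.314, 0.004, -0.949]]
wrist_force: [-0.0, -0.4, 0.2]
grip_width: 0.65
grasp_force: 0.0
t 8.0 p [ 511.  -247.2  194.5] xaxis yaw 2.1 grip 0.65 F 0.0 wf [-0.  -0.4  0.2] q6,7 [ 0.47 -0.23]
cm [ -7.55 -32.79   2.06] rv [ 0.248 -0.251 -1.52 ] rows>= 10.4
```

View pics/s3.png

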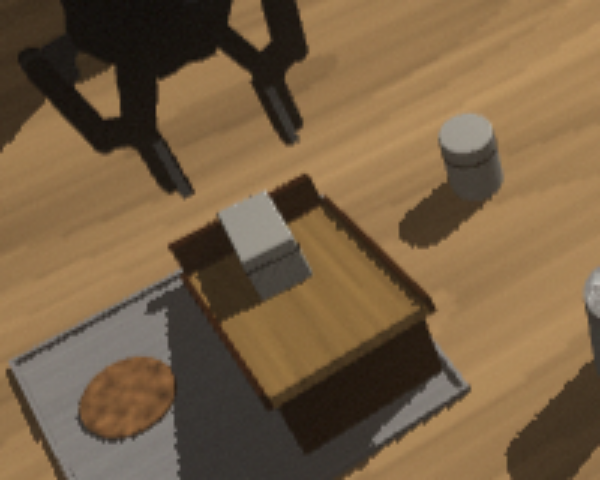

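The case slid down to the stop, lying lengthwise. Next is the striker.

```bash
python3 -m handwheel '[[[0.8,-7.5,-32.8,1.5,0.248,-0.251,-1.52],[0.8,-7.5,-32.8,1.5,0.248,-0.251,-1.52],[0.8,-7.5,-32.8,1.5,0.248,-0.251,-1.52],[0.8,-7.5,-32.8,1.5,0.248,-0.251,-1.52],[0.8,-7.5,-32.8,1.5,0.248,-0.251,-1.52],[0.8,-7.5,-32.8,1.5,0.248,-0.251,-1.52],[0.8,-7.5,-32.8,1.5,0.248,-0.251,-1.52],[0.8,-7.5,-32.8,1.5,0.248,-0.251,-1.52],[0.8,-7.5,-32.8,1.5,0.248,-0.251,-1.52],[0.8,-7.5,-32.8,1.5,0.248,-0.251,-1.52],[0.8,-7.5,-32.8,1.5,0.248,-0.251,-1.52],[0.8,-7.5,-32.8,1.5,0.248,-0.251,-1.52]]]'|head -2; python3 go.py 434 78 60 90 0 434 78 14 90 0
```

```text
time: 9.25
position: [0.4314, 0.0803, 0.1525]
t 9.25 p [431.4  80.3 152.5] xaxis yaw 90.1 grip 0.798 F 0.0 wf [-0.9  0.5  0.1] q6,7 [0.5  0.05]
cm [-0.26  0.32  9.25] rv [-0.006 -0.004  0.001] rows>= 1.9
cm [-0.28  0.35 13.85] rv [-0.006 -0.004  0.001] rows>= 2.8
```

```bash
python3 -m handwheel '[[[0.8,-0.3,0.3,4,0,0,0],[0.8,-0.3,0.3,8,0,0,0],[0.8,-0.3,0.3,11,0,0,0],[0.8,-0.3,0.3,11,0,0,0],[0.8,-0.3,0.3,11,0,0,0],[0.8,-0.3,0.3,11,0,0,0]]]'|head -4; python3 go.py 434 78 14 90 0
```

```text
time: 9.85
position: [0.4337, 0.0769, 0.0433]
orientation: [[0.0, 1.0, -0.005], [1.0, -0.0, 0.004], [0.004, -0.005, -1.0]]
wrist_force: [0.1, 0.8, -0.4]
t 9.85 p [433.7  76.9  43.3] xaxis yaw 90.0 grip 0.797 F 0.0 wf [ 0.1  0.8 -0.4] q6,7 [0.24 0.42]
cm [0.1  0.05 2.93] rv [-0.005 -0.004 -0.   ] rows>= 0.6
```

```bash
python3 -m handwheel '[[[0.8,0.1,0,1.5,0,0,0],[0.8,0.1,0,3.0,0,0,0],[0.8,0.1,0,3.0,0,0,0],[0.8,0.1,0,3.0,0,0,0],[0.8,0.1,0,3.0,0,0,0]]]'|head -4; python3 go.py 434 78 14 90 0
```

```text
time: 10.35
position: [0.4342, 0.0783, 0.0142]
orientation: [[-0.002, 1.0, -0.004], [1.0, 0.002, 0.004], [0.004, -0.004, -1.0]]
wrist_force: [0.5, 0.2, 0.5]
t 10.35 p [434.2  78.3  14.2] xaxis yaw 90.1 grip 0.801 F 0.0 wf [0.5 0.2 0.5] q6,7 [0.23 0.83]
cm [-0.03 -0.02  0.02] rv [-0.004 -0.004  0.002] rows>= 0.0
```

Reached. Close gently and check.

```bash
python3 -m handwheel '[[[0.3,0,0,0.1,0,0,0],[0.3,0,0,0.1,0,0,0],[0.3,0,0,0.1,0,0,0],[0.3,0,0,0.1,0,0,0],[0.3,0,0,0.1,0,0,0]]]' 25; python3 go.py
python3 - <<'E'
from workcell import eyes
import cv2,numpy as np
c=eyes.capture("scene");cv2.imwrite("pics/s4.png",cv2.resize(c["color"][100:230,170:330,::-1],None,fx=4,fy=4))
E
```

```text
time: 10.85
position: [0.434, 0.0783, 0.013]
orientation: [[-0.001, 1.0, -0.004], [1.0, 0.001, 0.004], [0.004, -0.004, -1.0]]
wrist_force: [0.7, 1.4, 6.8]
grip_width: 0.463
grasp_force: 24.4
t 10.85 p [434.   78.3  13. ] xaxis yaw 90.1 grip 0.463 F 24.4 wf [0.7 1.4 6.8] q6,7 [0.23 0.84]
```

View pics/s4.png

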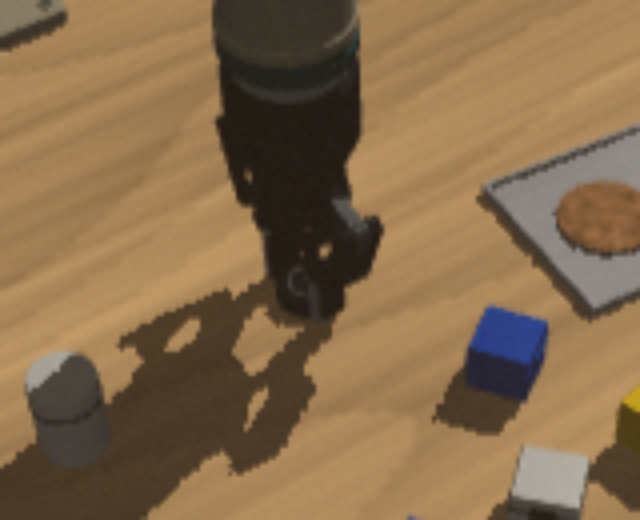

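The gripper holds the striker (opening matches its diameter). Lift and carry it to the round pad.

```bash
python3 -m handwheel '[[[0.3,0,0,-5,0,0,0],[0.3,0,0,-10,0,0,0],[0.3,0,0,-15,0,0,0],[0.3,0,0,-18,0,0,0],[0.3,0,0,-18,0,0,0]]]' 30 |head -2; python3 go.py 479 -369 190 92 0 
```

```text
time: 11.4
position: [0.4369, 0.0776, 0.1958]
t 11.4 p [436.9  77.6 195.8] xaxis yaw 90.1 grip 0.457 F 30.4 wf [ 0.8  0.6 -0.3] q6,7 [0.72 0.46]
cm [-44.67   4.13   0.34] rv [ 0.002 -0.005 -0.033] rows>= 9.0
```

```bash
python3 -m handwheel '[[[0.3,-44.7,4.1,0.3,0,0,-0.033],[0.3,-44.7,4.1,0.3,0,0,-0.033],[0.3,-44.7,4.1,0.3,0,0,-0.033],[0.3,-44.7,4.1,0.3,0,0,-0.033],[0.3,-44.7,4.1,0.3,0,0,-0.033],[0.3,-44.7,4.1,0.3,0,0,-0.033],[0.3,-44.7,4.1,0.3,0,0,-0.033],[0.3,-44.7,4.1,0.3,0,0,-0.033],[0.3,-44.7,4.1,0.3,0,0,-0.033],[0.3,-44.7,4.1,0.3,0,0,-0.033],[0.3,-44.7,4.1,8,0,0,-0.033],[0.3,-44.7,4.1,12,0,0,-0.033]]]' 30 |head -2; python3 go.py 479 -369 22 92 0 
```

```text
time: 12.6
position: [0.476, -0.3692, 0.0863]
t 12.6 p [ 476.  -369.2   86.3] xaxis yaw 91.9 grip 0.46 F 30.4 wf [ 1.4  0.3 -0.4] q6,7 [0.73 1.27]
cm [-0.01  0.32  6.43] rv [-0.003 -0.003 -0.001] rows>= 1.3
```

```bash
python3 -m handwheel '[[[0.3,0,0.2,2,0,0,0],[0.3,0,0.2,2,0,0,0],[0.3,0,0.2,2,0,0,0]]]' 30 |head -2; python3 go.py 479 -369 20 92 0 
```

```text
time: 12.9
position: [0.4773, -0.3687, 0.0673]
t 12.9 p [ 477.3 -368.7   67.3] xaxis yaw 92.0 grip 0.458 F 30.4 wf [ 0.3  0.2 -0.6] q6,7 [0.7  1.29]
cm [-0.05  0.2   4.73] rv [-0.006 -0.004 -0.001] rows>= 0.9
```

```bash
python3 -m handwheel '[[[0.3,0,0.1,3,0,0,0],[0.3,0,0.1,4.6,0,0,0],[0.3,0,0.1,4.6,0,0,0],[0.3,0,0.1,4.6,0,0,0],[0.7,0,0.1,4.6,0,0,0],[0.7,0,0.1,4.6,0,0,0],[0.7,0,0.1,4.6,0,0,0],[0.7,0,0.1,0,0,0,0],[0.7,0,0.1,-5,0,0,0],[0.7,0,0.1,-10,0,0,0],[0.7,0,0.1,-14,0,0,0],[0.7,0,0.1,-14,0,0,0]]]' 30; python3 go.py 654 -90 200 92 0
cat > chk.py <<'E'
import sys
from workcell import eyes
from h import *
tag=sys.argv[1]
for n in("top","scene"):
    c=eyes.capture(n);np.savez(n+tag+".npz",**c);cv2.imwrite(f"pics/{n}{tag}.png",c["color"][:,:,::-1])
E
python3 chk.py 5
```

```text
time: 14.1
position: [0.4815, -0.3724, 0.2137]
orientation: [[-0.034, 0.999, 0.004], [0.999, 0.034, -0.004], [-0.004, 0.003, -1.0]]
wrist_force: [0.9, 0.3, 0.2]
grip_width: 0.701
grasp_force: 0.0
t 14.1 p [ 481.5 -372.4  213.7] xaxis yaw 92.0 grip 0.701 F 0.0 wf [0.9 0.3 0.2] q6,7 [0.97 1.16]
cm [27.64 18.21  1.33] rv [ 0.003  0.004 -0.001] rows>= 6.6
```

View pics/top5.png

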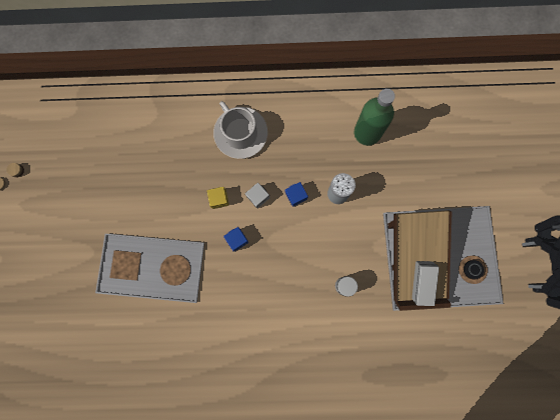

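The striker lies on the round pad at (474,269) and the case is against the stop at (427,284). Bystanders are unchanged. Measuring both.

```bash
python3 - <<'E'
from h import *
c=load("top5.npz");P=cloud(c);hsv=cv2.cvtColor(c["color"],cv2.COLOR_RGB2HSV);S,V,z=hsv[:,:,1],hsv[:,:,2],P[:,:,2]
m=np.zeros(S.shape,np.uint8);m[255:285,458:490]=(V<75)[255:285,458:490]
k=max(cv2.findContours(m,0,2)[0],key=cv2.contourArea);r=cv2.minAreaRect((onplane(c,k[:,0],.018)[:,:2]*1000).astype(np.float32));print("striker(top cam)",r,"pad was 477.7 -367.6")
m=((S<50)&(V>110)&(z>.04)).astype(np.uint8);m[:,:405]=0;m[:,445:]=0;m[:240]=0;m[315:]=0
k=max(cv2.findContours(m,0,2)[0],key=cv2.contourArea);q=np.zeros_like(m);cv2.drawContours(q,[k],-1,1,-1);Q=P[q>0]
o=np.array([.417,-.246,.0203]);a,b=np.radians([2.1,22]);u=np.array([np.cos(b)*np.cos(a),np.cos(b)*np.sin(a),np.sin(b)]);y=np.array([-np.sin(a),np.cos(a),0]);n=np.cross(u,y)
L=(Q-o)@np.c_[u,y,n];L=L[abs(L[:,2]-.034)<.006];print(np.median(L[:,2]),L.min(0).round(4),L.max(0).round(4),cv2.minAreaRect((L[:,:2]*1000).astype(np.float32)))
E
python3 go.py 654 -90 200 92 0
```

```text
striker(top cam) ((479.27978515625, -366.08905029296875), (46.71036911010742, 39.78108215332031), 88.52399444580078) pad was 477.7 -367.6
0.03226830228399534 [ 0.0036 -0.024   0.0283] [0.0871 0.0178 0.0363] ((44.45305252075195, -2.689615249633789), (36.90944290161133, 82.61963653564453), 84.37261962890625)
t 14.2 p [ 479.8 -369.3  208.5] xaxis yaw 92.0 grip 0.698 F 0.0 wf [-0.1  1.  -0.3] q6,7 [0.96 1.16]
cm [27.31 18.38  0.89] rv [-0.003 -0.003 -0.   ] rows>= 6.6
```

Both are fine. Now the tin.

```bash
python3 -m handwheel '[[[1,27.3,18.4,0.9,0,0,0],[1,27.3,18.4,0.9,0,0,0],[1,27.3,18.4,0.9,0,0,0],[1,27.3,18.4,0.9,0,0,0],[1,27.3,18.4,0.9,0,0,0],[1,27.3,18.4,0.9,0,0,0],[1,27.3,18.4,0.9,0,0,0],[1,27.3,18.4,3,0,0,0],[1,27.3,18.4,3,0,0,0],[1,27.3,18.4,3,0,0,0]]]' 30|head -3; python3 go.py 654 -90 48 92 0
```

```text
time: 15.2
position: [0.6523, -0.0908, 0.1762]
orientation: [[-0.033, 0.999, -0.009], [0.999, 0.033, 0.003], [0.004, -0.008, -1.0]]
t 15.2 p [652.3 -90.8 176.2] xaxis yaw 91.9 grip 0.998 F 0.0 wf [-0.7  0.4  0.2] q6,7 [1.01 0.66]
cm [ 0.03  0.28 12.82] rv [-0.008 -0.004 -0.002] rows>= 2.6
```

```bash
python3 -m handwheel '[[[1,0,0.2,4,0,0,0],[1,0,0.2,8,0,0,0],[1,0,0.2,12.8,0,0,0],[1,0,0.2,12.8,0,0,0],[1,0,0.2,12.8,0,0,0],[0.3,0,0.2,12.8,0,0,0],[0.3,0,0.2,12.8,0,0,0],[0.3,0,0.2,12.8,0,0,0],[0.3,0,0.2,12.8,0,0,0],[0.3,0,0.2,12.8,0,0,0],[0.3,0,0.2,12.8,0,0,0]]]' 40; python3 go.py 654 -90 250 92 0
```

```text
time: 16.3
position: [0.6563, -0.0899, 0.0521]
orientation: [[-0.035, 0.999, -0.002], [0.999, 0.035, 0.003], [0.003, -0.002, -1.0]]
wrist_force: [-2.3, -0.1, 7.5]
grip_width: 0.551
grasp_force: 40.6
t 16.3 p [656.3 -89.9  52.1] xaxis yaw 92.0 grip 0.551 F 40.6 wf [-2.3 -0.1  7.5] q6,7 [0.81 0.75]
cm [  0.06  -0.27 -19.79] rv [-0.002 -0.003 -0.   ] rows>= 4.0
```

```bash
python3 -m handwheel '[[[0.3,0,0,-4,0,0,0],[0.3,0,0,-8,0,0,0],[0.3,0,0,-12,0,0,0],[0.3,0,0,-15,0,0,0],[0.3,0,0,-15,0,0,0]]]' 40|head -2; python3 go.py 496 271 200 92 0
```

```text
time: 16.8
position: [0.6586, -0.0914, 0.2057]
t 16.8 p [658.6 -91.4 205.7] xaxis yaw 92.0 grip 0.553 F 41.6 wf [ 0.8 -0.9 -0. ] q6,7 [1.06 0.64]
cm [ 36.78 -15.     0.56] rv [ 0.005 -0.002 -0.   ] rows>= 7.9
```

```bash
python3 -m handwheel '[[[0.3,36.8,-15,0.6,0,0,0],[0.3,36.8,-15,0.6,0,0,0],[0.3,36.8,-15,0.6,0,0,0],[0.3,36.8,-15,0.6,0,0,0],[0.3,36.8,-15,0.6,0,0,0],[0.3,36.8,-15,0.6,0,0,0],[0.3,36.8,-15,0.6,0,0,0],[0.3,36.8,-15,0.6,0,0,0],[0.3,36.8,-15,4,0,0,0],[0.3,36.8,-15,8,0,0,0],[0.3,36.8,-15,8,0,0,0],[0.3,36.8,-15,8,0,0,0]]]' 40|head -3; python3 go.py 496 271 59 92 0
```

```text
time: 18.0
position: [0.4928, 0.2722, 0.122]
orientation: [[-0.033, 0.999, -0.006], [0.999, 0.033, 0.003], [0.003, -0.006, -1.0]]
t 18.0 p [492.8 272.2 122. ] xaxis yaw 91.9 grip 0.551 F 41.8 wf [ 0.4  0.5 -0.4] q6,7 [0.78 0.2 ]
cm [-0.15  0.35  6.3 ] rv [-0.006 -0.003 -0.001] rows>= 1.3
```

```bash
python3 -m handwheel '[[[0.3,-0.1,0.2,3,0,0,0],[0.3,-0.1,0.2,5.5,-0.005,0,0],[0.3,-0.1,0.2,5.5,-0.005,0,0],[0.3,-0.1,0.2,5.5,-0.005,0,0]]]' 40; python3 go.py 496 271 58.5 92 0
```

```text
time: 18.4
position: [0.496, 0.2719, 0.0685]
orientation: [[-0.033, 0.999, 0.002], [0.999, 0.033, 0.005], [0.005, 0.002, -1.0]]
wrist_force: [-0.2, 0.1, -0.6]
grip_width: 0.553
grasp_force: 41.8
t 18.4 p [496.  271.9  68.5] xaxis yaw 91.9 grip 0.553 F 41.8 wf [-0.2  0.1 -0.6] q6,7 [0.67 0.27]
cm [-0.09 -0.    1.  ] rv [ 0.002 -0.005 -0.002] rows>= 0.2
```

```bash
python3 -m handwheel '[[[0.3,-0.1,0,0.5,0,0,0],[0.3,-0.1,0,1,0,0,0],[0.3,-0.1,0,1,0,0,0],[0.3,-0.1,0,1,0,0,0],[1,-0.1,0,1,0,0,0],[1,-0.1,0,1,0,0,0],[1,-0.1,0,1,0,0,0],[1,-0.1,0,1,0,0,0],[1,-0.1,0,-3,0,0,0],[1,-0.1,0,-8,0,0,0],[1,-0.1,0,-13,0,0,0],[1,-0.1,0,-13,0,0,0]]]' 40; python3 go.py 651 89 170 130 0 651 89 170 40 0; python3 chk.py 6
```

```text
time: 19.6
position: [0.4986, 0.271, 0.2028]
orientation: [[-0.034, 0.999, 0.01], [0.999, 0.034, 0.008], [0.008, 0.01, -1.0]]
wrist_force: [1.0, -0.7, 0.8]
grip_width: 0.999
grasp_force: 0.0
t 19.6 p [498.6 271.  202.8] xaxis yaw 91.9 grip 0.999 F 0.0 wf [ 1.  -0.7  0.8] q6,7 [0.91 0.12]
cm [-18.74  14.58   3.28] rv [ 0.013 -0.004 -0.664] rows>= 4.8
cm [-18.74  14.58   3.28] rv [ 0.006 -0.012  0.907] rows>= 6.0
```

View pics/scene6.png

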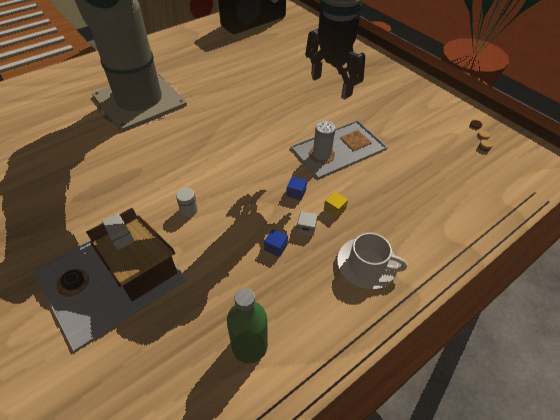

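```bash
python3 - <<'E'
from h import *
for n in("top","scene"):
    c=load(n+"6.npz");P=cloud(c);z=P[:,:,2]
    m=((z>.085)&(z<.102)&(abs(P[:,:,0]-.497)<.05)&(abs(P[:,:,1]-.271)<.05)).astype(np.uint8)
    k=max(cv2.findContours(m,0,2)[0],key=cv2.contourArea);print(n,cv2.minAreaRect((onplane(c,k[:,0],.094)[:,:2]*1000).astype(np.float32)),np.median(z[m>0]))
E
python3 -m handwheel '[[[0.8,-18.7,14.6,3.3,0,0,-0.664],[0.8,-18.7,14.6,3.3,0,0,-0.664],[0.8,-18.7,14.6,3.3,0,0,-0.664],[0.8,-18.7,14.6,3.3,0,0,-0.664],[0.8,-18.7,14.6,3.3,0,0,-0.664],[0.8,-18.7,14.6,3.3,0,0,-0.664],[0.8,-18.7,14.6,3.3,0,0,-0.664],[0.8,-18.7,14.6,8,0,0,-0.664],[0.8,-18.7,14.6,8,0,0,-0.664],[0.8,-18.7,14.6,8,0,0,-0.664]]]' |head -3; python3 go.py 651 89.5 17 130 0
```

```text
top ((495.0972900390625, 272.41412353515625), (47.04296112060547, 49.24417495727539), 0.8852219581604004) 0.09473952870816371
scene ((500.3190612792969, 266.3505859375), (48.92668151855469, 51.871009826660156), 53.43817138671875) 0.09165340137703426
time: 20.7
position: [0.6452, 0.091, 0.1149]
orientation: [[-0.644, 0.765, -0.004], [0.765, 0.644, 0.004], [0.006, -0.0, -1.0]]
t 20.7 p [645.2  91.  114.9] xaxis yaw 130.1 grip 0.8 F 0.0 wf [ 0.1 -0.6  1. ] q6,7 [0.83 0.99]
cm [-0.55  0.35  9.79] rv [-0.    -0.006  0.002] rows>= 2.0
```

```bash
python3 -m handwheel '[[[0.8,-0.4,0.3,3,0,0,0],[0.8,-0.4,0.3,6,0,0,0],[0.8,-0.4,0.3,6,0,0,0],[0.8,-0.4,0.3,6,0,0,0]]]' |head -2; python3 go.py 651 89.5 17 130 0
```

```text
time: 21.1
position: [0.6523, 0.0888, 0.0574]
t 21.1 p [652.3  88.8  57.4] xaxis yaw 130.1 grip 0.802 F 0.0 wf [-0.1 -0.5  0.6] q6,7 [0.74 1.03]
cm [ 0.13 -0.06  4.04] rv [ 0.003 -0.003  0.001] rows>= 0.8
```

```bash
python3 -m handwheel '[[[0.8,0.1,0,2,0,0,0],[0.8,0.1,0,4,0,0,0],[0.8,0.1,0,4,0,0,0],[0.8,0.1,0,4,0,0,0],[0.2,0.1,0,4,0,0,0],[0.2,0.1,0,4,0,0,0],[0.2,0.1,0,4,0,0,0],[0.2,0.1,0,4,0,0,0],[0.2,0.1,0,4,0,0,0]]]' 40; python3 go.py
```

```text
time: 22.0
position: [0.6524, 0.0892, 0.0177]
orientation: [[-0.643, 0.766, 0.002], [0.766, 0.643, 0.004], [0.002, 0.005, -1.0]]
wrist_force: [-0.0, -0.2, 7.1]
grip_width: 0.441
grasp_force: 41.0
t 22.0 p [652.4  89.2  17.7] xaxis yaw 130.0 grip 0.441 F 41.0 wf [-0.  -0.2  7.1] q6,7 [0.67 1.05]
```

```bash
python3 -m handwheel '[[[0.2,0,0,-4,0,0,0],[0.2,0,0,-8,0,0,0],[0.2,0,0,-12,0,0,0],[0.2,0,0,-16,0,0,0],[0.2,0,0,-16,0,0,0]]]' 40|head -2; python3 go.py 508.5 380.5 170 83.1 0
```

```text
time: 22.5
position: [0.6551, 0.0878, 0.1825]
t 22.5 p [655.1  87.8 182.5] xaxis yaw 130.0 grip 0.437 F 40.5 wf [1.  0.3 0.1] q6,7 [0.95 0.95]
cm [31.84  7.57  1.23] rv [ 0.012 -0.001  0.819] rows>= 6.6
```

```bash
python3 -m handwheel '[[[0.2,31.8,7.6,1.2,0,0,0.819],[0.2,31.8,7.6,1.2,0,0,0.819],[0.2,31.8,7.6,1.2,0,0,0.819],[0.2,31.8,7.6,1.2,0,0,0.819],[0.2,31.8,7.6,1.2,0,0,0.819],[0.2,31.8,7.6,1.2,0,0,0.819],[0.2,31.8,7.6,1.2,0,0,0.819],[0.2,31.8,7.6,5,0,0,0.819],[0.2,31.8,7.6,9,0,0,0.819],[0.2,31.8,7.6,9,0,0,0.819],[0.2,31.8,7.6,9,0,0,0.819]]]' 40|head -3; python3 go.py 508.5 380.5 24.5 83.1 0
```

```text
time: 23.6
position: [0.505, 0.3806, 0.0872]
orientation: [[0.121, 0.993, -0.001], [0.993, -0.121, 0.003], [0.003, -0.001, -1.0]]
t 23.6 p [505.  380.6  87.2] xaxis yaw 83.1 grip 0.438 F 40.4 wf [ 0.7 -0.3 -0.2] q6,7 [ 0.86 -0.09]
cm [0.02 0.36 6.27] rv [-0.001 -0.003 -0.001] rows>= 1.3
```

```bash
python3 -m handwheel '[[[0.2,0,0.2,3,0,0,0],[0.2,0,0.2,5.2,0,0,0],[0.2,0,0.2,5.2,0,0,0],[0.2,0,0.2,5.2,0,0,0]]]' 40|head -2; python3 go.py 508.5 380.5 24.5 83.1 0
```

```text
time: 24.0
position: [0.5084, 0.3813, 0.0372]
t 24.0 p [508.4 381.3  37.2] xaxis yaw 83.1 grip 0.435 F 40.4 wf [ 0.6  0.4 -0.4] q6,7 [ 0.78 -0.05]
cm [-0.09  0.02  1.27] rv [ 0.002 -0.005 -0.001] rows>= 0.3
```

```bash
python3 -m handwheel '[[[0.2,-0.1,0,0.8,0,0,0],[0.2,-0.1,0,1.2,0,0,0],[0.2,-0.1,0,1.2,0,0,0],[0.2,-0.1,0,1.2,0,0,0],[0.8,-0.1,0,1.2,0,0,0],[0.8,-0.1,0,1.2,0,0,0],[0.8,-0.1,0,1.2,0,0,0],[0.8,-0.1,0,-2,0,0,0],[0.8,-0.1,0,-7,0,0,0],[0.8,-0.1,0,-12,0,0,0],[0.8,-0.1,0,-17,0,0,0],[0.8,-0.1,0,-21,0,0,0]]]' 40
python3 chk.py 7; python3 - <<'E'
from h import *
for n in("top","scene"):
    c=load(n+"7.npz");P=cloud(c);z=P[:,:,2];X,Y=P[:,:,0],P[:,:,1];S=cv2.cvtColor(c["color"],cv2.COLOR_RGB2HSV)
    V=S[:,:,2];S=S[:,:,1]
    def f(nm,m,h):
        k=max(cv2.findContours(m.astype(np.uint8),0,2)[0],key=cv2.contourArea);r=cv2.minAreaRect((onplane(c,k[:,0],h)[:,:2]*1000).astype(np.float32));print(n,nm,np.round(r[0],1),np.round(r[1],1),round(r[2],1),np.median(z[m]).round(4))
    f("short",(z>.032)&(z<.05)&(abs(X-.508)<.04)&(abs(Y-.38)<.04),.04)
    f("tin",(z>.085)&(z<.102)&(abs(X-.497)<.05)&(abs(Y-.271)<.05),.094)
    f("tube",(z>.05)&(z<.062)&(Y>-.14)&(Y<0)&(X<.5)&(X>.4),.056)
    f("striker",(V<75)&(z<.03)&(abs(X-.479)<.03)&(abs(Y+.368)<.03),.018)
E
```

```text
time: 25.2
position: [0.5073, 0.3791, 0.2482]
orientation: [[0.121, 0.993, 0.002], [0.993, -0.121, 0.005], [0.005, 0.001, -1.0]]
wrist_force: [1.0, 0.9, 0.3]
grip_width: 0.805
grasp_force: 0.0
top short [505.6 379.4] [42.5 37.8] 84.0 0.0406
top tin [495.2 272.5] [49.7 46.6] 88.5 0.0948
top tube [449.6 -90. ] [38.3 37.9] 87.3 0.057
top striker [ 477.4 -360.4] [58.  56.5] 88.5 0.0166
scene short [511.  372.7] [43.8 42.5] 79.9 0.0377
scene tin [500.4 266.5] [48.6 51.9] 53.4 0.0916
scene tube [454.3 -94.3] [38.4 40.8] 73.3 0.0538
scene striker [ 489.3 -363.9] [59.2 59.4] 83.3 0.0117
```

View pics/top7.png

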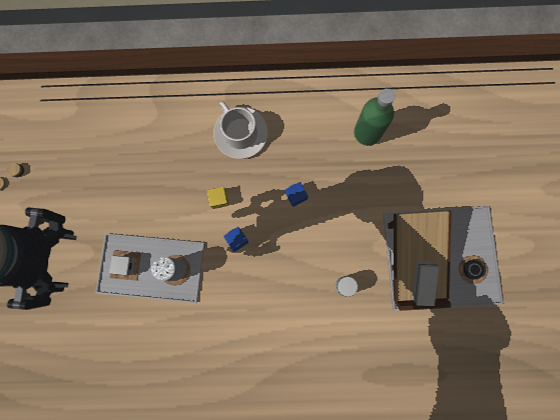

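View pics/scene7.png

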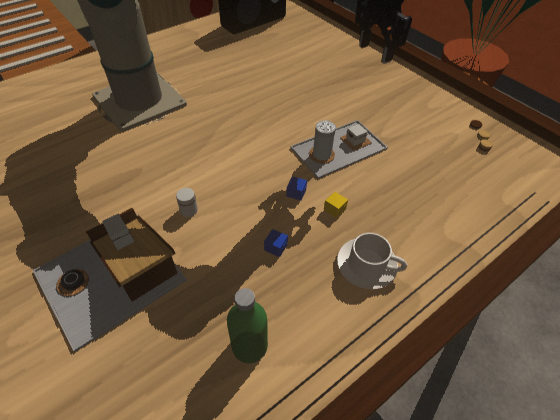

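All four pieces are in place: short case at (122,265), tin at (163,268), striker centred at (474,269), and long case at the stop at (427,284). The bystanders haven't moved, so I hand in.

```bash
python3 -c "
from workcell import workorder
print(workorder.hand_in())"
```

```text
the job is handed in; nothing more can be done
None
```

Both kits are made up and the job was handed in at about 25 s of robot time; all four pieces looked in place and the bystanders unmoved in the last pictures, though the hand-in returned no verdict.

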